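# Stack the floors of a model tower with alternating balconies

### The arm

A 6-joint arm with a two-finger parallel gripper is mounted at the origin on the work surface. World frame = base frame: x ahead of the robot, y to its left, z up, the work surface at z = 0. Lengths are in mm, angles in rad, forces in N, time in s.
With the tool pointing down it reaches from about 275 to 725 mm from the base axis. Payload 15.9 kg.
Tool frame: the origin (TCP) lies on the centre line of the jaws, within the pads' length; the fingertips stand 14 mm ahead of it and the grasp point (between the pads) lies 5 mm behind it; z points along the fingers, y is the direction in which the jaws open and shut (so a half turn about z gives the same grasp; the last joint's range is limited). The gripper opens to 85 mm and grips with 20 to 120 N. Pads are 22 mm wide; open, the fingers measure 114 mm over their backs; the gripper's body (76 mm by 85 mm) begins 54 mm behind the grasp point. The pads swing forward as they close: fully open they stand 13 mm farther back than shut.
Start: joints at [-1.204, 0.213, -0.034, 1.323, 0, 1.571], TCP at [179.308, -466.727, 245.306] pointing down, gripper open.
Joint ranges: [-2.98, 2.98], [-0.74, 1.72], [-1.14, 1.35], [-2.1, 2.04], [-1.57, 1.44], [-3.14, 3.14]. Speed limits (rad/s): [1.89, 1.89, 2.39, 2.57, 3.14, 3.14].

### API

Orientations are given as a rotation vector (axis times angle).
In Python, from cell import state, grab_frame, camera_model, hand_in gives the robot as it stands.
- The arm moves only by the shell command python3 -m crank 'ROWS' [FORCE]. ROWS is JSON, a list of rows, each an object with "linear": the shift along the tool's x, y, z in m, a list of three; "twist": the turn about the tool's z in degrees; "gripper": the closure, from -1 (fully open) to 1 (shut), so that 0 is half open. In form: [{"linear": [tx, ty, tz], "twist": twist, "gripper": gripper}, ...]. A call has 1 to 20 rows; each row is the pose to reach, as a shift and turn from the pose commanded when the call began, along the tool's axes at that moment; what a row does not reach only later rows make up. A row lasts 1/8 s, in which the tool goes at most 62.5 mm and 10.7 degrees, less where a joint would pass 70% of its speed; a pose out of reach is approached as far as the arm can. A call with a gripper value outside its range is refused whole. The fingers move at their own pace and stop on an object; FORCE is the grip in N (left out, the last holds). Time passes only in rows, so rows that repeat a pose let the fingers close. It gives the time, the measured TCP pose, the force and the opening at its end, in the units of the state.
- state(): the state, without advancing time (a new reading comes with each control period).
- grab_frame(name): name is "scene" or "top" or "wrist"; returns the picture (420x560x3 uint8, red, green, blue); there is no depth.
- camera_model(name): a dict with "mtx" (3x3 intrinsics, pixels), "R" (3x3) and "t" (3): a world point X has camera coordinates R X + t; the wrist camera has in their place "T_tool_cam" (4x4, takes a point from camera to tool coordinates, whose origin is the TCP and whose axes are the flange's). Camera axes: x right, y down, z forward; pixel columns grow to the right and rows downward; lengths in mm; the calibration is good to about 2 mm. A picture is of the moment at which its call begins: read the wrist's pose just before it. camera_model takes no time and is no camera call.
- hand_in(): hands the job in, once; it reports no verdict.
The state is a dict: "clock": time; "joint_positions": joint angles; "qd": joint speeds; "joint_efforts": joint torques, N m; "tool_pos": TCP position; "tcp_rot": TCP orientation; "ft_force": force on the tool from outside, world axes, zero at the start; "wrist_torque": the same for the moment, N m; "width": finger opening in mm.
Only numpy, scipy, OpenCV 4.12 (cv2) and the standard library are available. Lean on these libraries where they do the work, as an engineer would, in place of code of your own. Each camera call takes 0.05 s, during which the arm holds its last target.

### The job

Build up the architectural model: slide the three toothed floor plates over the ribbed core of the base, longest at the bottom, then the middle one, then the shortest, each pushed fully home and level on the one below. The balcony tabs must alternate: longest towards the entrance steps of the base, middle one away from them, shortest towards them again, as near as the ribs allow (the core may stand turned a little on its base, so feel for the ribs). Do not knock the disc stack, knife, ruler and offcut about.

Things in the scene. Friction and masses are not known exactly. Their poses are not given: they have to be found in the camera images.
- base: Fixed plywood baseboard, 130 x 130 x 12 mm, origin at its underside centre on the mat. Central round podium, 54 mm across, top 32 mm above the origin; on it stands the grey core. White entrance steps near the middle of the +x edge: +x is 'towards the steps'.
- podium_top (a point): Centre of the podium's top, 32 mm above the base's origin, on the core's axis; axes as the base. The core: a fixed cross of two bars, each 40 x 16 mm, 34 mm high above this point (four ribs). Unmeasured: it may be turned about its upright axis up to 29 degrees either way from the base's x and y. The same for all three plates.
- core_top (a point): Tip of the core, 76 mm above the base's origin; axes as the base, not as the ribs. A round nose, 22 mm across for 5 mm, then tapering to 12 mm, on the rib tops (66 mm above the base's origin). A plate goes down over the ribs only if its slots line up within about 3 degrees; else it stops on the rib tops.
- steps (a point): Middle of the white entrance steps on the board, 50 mm along +x from the base's origin; 36 mm wide, 22 mm deep, top 24 mm above the mat.
- floor_long: Longest floor plate, rigid white board, 60 g or so, flat on the mat. Panel 120 (x) x 60 (y) x 12 mm, plus a 30 mm wide balcony tab standing out 25 mm at the +x end. In its middle a cross-shaped through hole: slots 43 x 18 mm along x and y, leaving four corner teeth. Origin: hole centre, underside. Grip across the 60 mm at the middle. Home: underside 32 mm above the base's origin.
- floor_long_tab (a point): Middle of the free end of the longest plate's tab: 85 mm along +x from its origin, 6 mm up.
- floor_mid: Middle floor plate, rigid white board, 50 g or so, flat on the mat. Panel 100 (x) x 60 (y) x 12 mm, plus a 30 mm wide balcony tab standing out 25 mm at the +x end. In its middle a cross-shaped through hole: slots 43 x 18 mm along x and y, leaving four corner teeth. Origin: hole centre, underside. Grip across the 60 mm at the middle. Home: underside 44 mm above the base's origin.
- floor_mid_tab (a point): Middle of the free end of the middle plate's tab: 75 mm along +x from its origin, 6 mm up.
- floor_short: Shortest floor plate, rigid white board, 40 g or so, flat on the mat. Panel 80 (x) x 60 (y) x 12 mm, plus a 30 mm wide balcony tab standing out 25 mm at the +x end. In its middle a cross-shaped through hole: slots 43 x 18 mm along x and y, leaving four corner teeth. Origin: hole centre, underside. Grip across the 60 mm at the middle. Home: underside 56 mm above the base's origin.
- floor_short_tab (a point): Middle of the free end of the shortest plate's tab: 65 mm along +x from its origin, 6 mm up.
- discs: Bystander: stack of round white discs, 76 mm across, 42 mm high; origin at the underside centre.
- knife: Bystander: utility knife, 165 mm long along x, 16 mm high; origin at the underside near its middle.
- ruler: Bystander: flat steel ruler, 320 mm along y, 30 mm wide, 5 mm thick; origin at the underside centre.
- offcut: Bystander: offcut of white board, 60 x 130 x 16 mm; origin at the underside centre.
There are look-alikes about, which are no part of the job. Several things have the shape of the base; the one meant has the colours described above. Leave any green look-alike of the floor_short alone.

How it is judged:
By the outcome, as a careful person would: the job done as asked, in the order asked, and still so for the second after the job is handed in, with the robot touching nothing.
It also fails if it takes over 72 s, if anything falls off the work surface, if the arm or the gripper's body presses on something with over 40 N, if the wrist force passes 120 N, or if a joint passes its speed limit or range.

## Working session

There is one attempt and no reset: what is moved stays moved. The work goes in short steps, Python scripts to look and compute and a shell command to move; the robot and the scene stay as the last step left them, time stands still between calls to the robot, and variables do not carry over. Pictures are saved under pics/ and viewed, and the job is handed in when it is done.

```bash
ls; mkdir -p pics
python3 - <<'E'
from cell import state, grab_frame, camera_model
import cv2
print(state())
for n in ("scene","top"):
    cv2.imwrite(f"pics/{n}0.png",grab_frame(n)[:,:,::-1]); m=camera_model(n); print(n,m)
print(camera_model("wrist"))
E
```

```text
pics
{'clock': 0.0, 'joint_positions': array([-1.20402183e+00,  2.13327269e-01, -3.50691303e-02,  1.32349401e+00,
       -3.02768026e-06,  1.57081672e+00]), 'qd': array([-0.00070319,  0.00015626, -0.00132794,  0.00081881, -0.0021547 ,
        0.00039745]), 'joint_efforts': array([-1.05902585e-03, -6.86165357e+01,  4.87116659e+01,  1.75652333e-02,
        5.03189767e-06, -5.01423330e-06]), 'tool_pos': array([ 179.18468845, -466.43857471,  244.82660495]), 'tcp_rot': array([-3.08786194e+00, -5.72676632e-01,  3.17987409e-04]), 'ft_force': array([-0.14087376, -0.31013713,  0.50598927]), 'wrist_torque': array([-0.02846164,  0.00827064, -0.0083045 ]), 'width': 85.10720220791123}
scene {'mtx': array([[525.56682425,   0.        , 294.92842213],
       [  0.        , 525.56682425, 203.64320559],
       [  0.        ,   0.        ,   1.        ]]), 'R': array([[-0.85942215,  0.51092939,  0.01856682],
       [ 0.28783254,  0.51353132, -0.80835512],
       [-0.42254703, -0.68937417, -0.5884023 ]]), 't': array([ 439.79624766,  -83.50321227, 1831.67410979])}
top {'mtx': array([[426.5692734 ,   0.  
[... 188 characters left out ...]
4],
       [-9.71713886e-01,  2.90905187e-02, -2.34362678e-01],
       [ 2.34262146e-01, -6.86531468e-03, -9.72149224e-01]]), 't': array([ 32.42330375, 524.28200773, 899.55879645])}
{'mtx': array([[334.43638378,   0.        , 282.27488436],
       [  0.        , 334.43638378, 209.89064658],
       [  0.        ,   0.        ,   1.        ]]), 'T_tool_cam': array([[-8.37744304e-05, -9.46008283e-01, -3.24142439e-01,
         8.47275382e+01],
       [ 9.99999886e-01,  7.34200346e-05, -4.72725454e-04,
        -3.86033377e-01],
       [ 4.71000745e-04, -3.24142441e-01,  9.46008169e-01,
        -1.28579242e+02],
       [ 0.00000000e+00,  0.00000000e+00,  0.00000000e+00,
         1.00000000e+00]])}
```

View pics/top0.png

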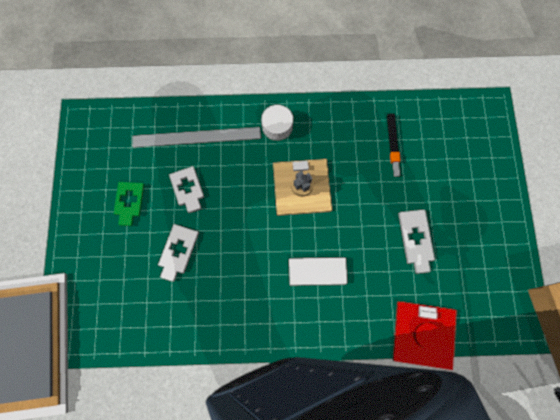

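View pics/scene0.png

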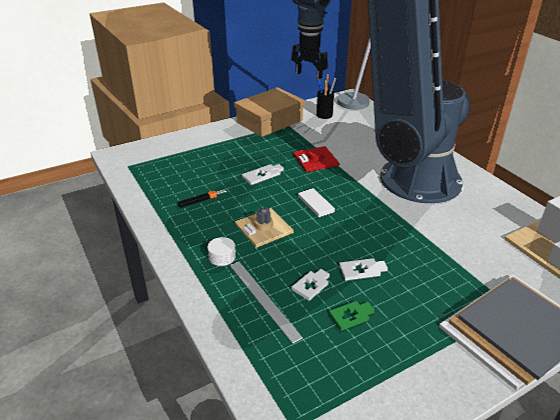

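Top view: plywood base at (302,187), with its steps at the far side (302,166). The red look-alike base is at (425,335). White plates are at (417,238), (178,252) and (187,188), the green look-alike is at (128,202), and the plain white offcut is at (318,271). Next I'll measure the plates.

```bash
cat > h.py <<'E'
import numpy as np, cv2
from cell import state, grab_frame, camera_model
def ray(name,uv,z,st=None):
    m=camera_model(name)
    if name=="wrist":
        T=m["T_tool_cam"]; Rw=cv2.Rodrigues(np.array(st["tcp_rot"]))[0]
        R=Rw@T[:3,:3]; C=Rw@T[:3,3]+st["tool_pos"]
    else: R=m["R"].T; C=-R@m["t"]
    uv=np.atleast_2d(np.float64(uv)); p=np.c_[uv,np.ones(len(uv))]@np.linalg.inv(m["mtx"]).T@R.T
    return C+p*((z-C[2])/p[:,2])[:,None]
def proj(name,X,st=None):
    m=camera_model(name); X=np.atleast_2d(X)
    if name=="wrist":
        T=m["T_tool_cam"]; Rw=cv2.Rodrigues(np.array(st["tcp_rot"]))[0]
        R=Rw@T[:3,:3]; C=Rw@T[:3,3]+st["tool_pos"]; c=(X-C)@R
    else: c=X@m["R"].T+m["t"]
    u=c@m["mtx"].T; return u[:,:2]/u[:,2:]
E
python3 - <<'E'
from h import *
im=cv2.imread("pics/top0.png")
hsv=cv2.cvtColor(im,cv2.COLOR_BGR2HSV)
for (u,v) in [(417,238),(178,252),(187,188),(128,202)]:
    x0,y0=u-40,v-45
    c=hsv[y0:v+45,x0:u+40]
    if u==128: m=((c[...,0]>50)&(c[...,0]<70)&(c[...,2]>110)).astype(np.uint8)
    else: m=((c[...,1]<60)&(c[...,2]>130)).astype(np.uint8)
    n,l,s,ce=cv2.connectedComponentsWithStats(m); i=1+np.argmax(s[1:,4])
    m=(l==i).astype(np.uint8)
    cs,_=cv2.findContours(m,cv2.RETR_CCOMP,cv2.CHAIN_APPROX_NONE)
    cs=sorted(cs,key=len)[::-1]
    P=ray("top",cs[0][:,0]+[x0,y0],12)[:,:2]
    r=cv2.minAreaRect(P.astype(np.float32)); print((u,v),"rect",np.round(r[0],1),np.round(r[1],1),round(r[2],1))
    if len(cs)>1:
        h=ray("top",cs[1][:,0]+[x0,y0],12)[:,:2];rr=cv2.minAreaRect(h.astype(np.float32)); print(" hole",np.round(rr[0],1),np.round(rr[1],1), len(cs[1]))
print("steps",ray("top",[(302,166)],24)," core nose",ray("top",[(303,178)],76), "base c",ray("top",[(302,187)],12))
cr=np.hstack([cv2.resize(im[v-45:v+45,u-40:u+40],(260,292),interpolation=cv2.INTER_CUBIC) for u,v in [(302,187),(417,238),(178,252)]])
cv2.imwrite("pics/crop1.png",cr)
cv2.imwrite("pics/crop2.png",cv2.resize(im[145:230,100:220],(780,552),interpolation=cv2.INTER_CUBIC))
E
```

```text
(417, 238) rect [ 458.2 -294.5] [146.3  64.5] 4.6
 hole [ 470.9 -293.9] [39.3 39. ] 58
(178, 252) rect [446.4 268. ] [ 62.  127.1] 70.4
 hole [457.8 264.1] [41.9 40.7] 61
(187, 188) rect [599.5 245.1] [106.9  61.5] 19.0
 hole [611.  248.6] [42.  41.5] 59
(128, 202) rect [553.6 371.5] [24.7 22. ] 20.5
 hole [562.6 368.9] [5.4 6.7] 7
steps [[646.41002152 -33.01689015  24.        ]]  core nose [[599.13754755 -31.11117132  76.        ]] base c [[597.2811617  -31.55266441  12.        ]]
```

View pics/crop1.png

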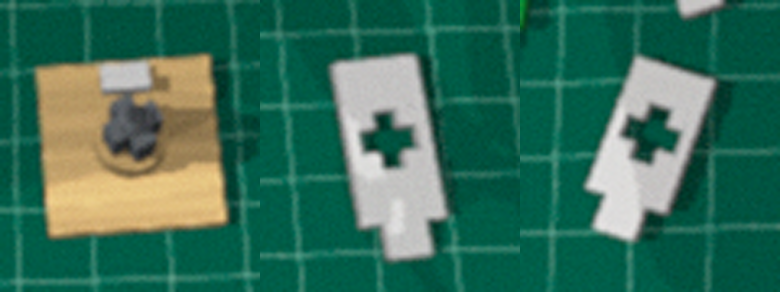

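View pics/crop2.png

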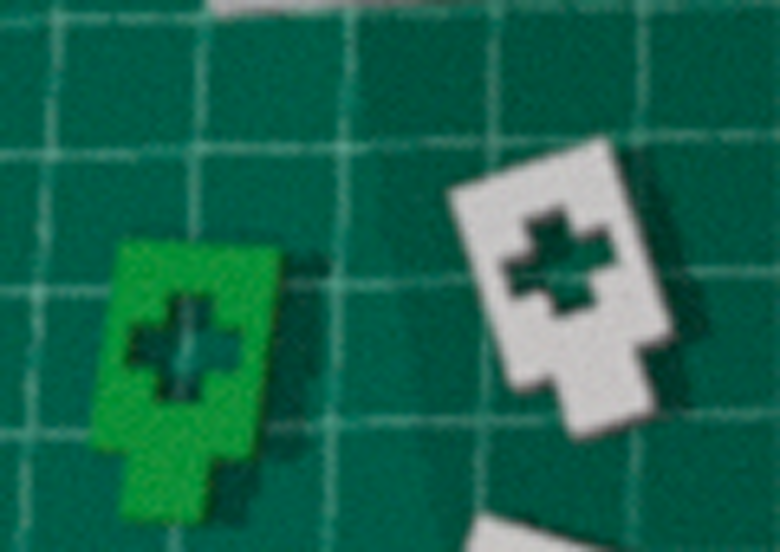

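The three plates measure 146, 127 and 107 mm long, against 145, 125 and 105 expected. So (417,238) is long, (178,252) is mid and (187,188) is short. I'll look at the core with the wrist camera before picking anything up.

```bash
cat >> h.py <<'E'
def hd(st): 
    R=cv2.Rodrigues(np.array(st["tcp_rot"]))[0]; return np.degrees(np.arctan2(R[1,0],R[0,0]))
def goal(xyz,heading):
    st=state(); R=cv2.Rodrigues(np.array(st["tcp_rot"]))[0]
    d=R.T@(np.array(xyz)-st["tool_pos"])/1000
    print("linear",np.round(d,4),"twist",round((hd(st)-heading+180)%360-180,2),"heading",round(hd(st),2),"tcp",np.round(st["tool_pos"],1),"t",round(st["clock"],2))
E
python3 - <<'E'
from h import *
goal((590,-31,195),0)
print("disc",ray("top",[(277,116)],42))
E
```

```text
linear [ 0.5396 -0.2591  0.0502] twist 21.02 heading 21.02 tcp [ 179.2 -466.5  244.9] t 0.1
disc [[770.3322439   23.69647956  42.        ]]
```

```bash
python3 -m crank '[{"linear":[0.54,-0.259,0.05],"twist":21,"gripper":-1},{"linear":[0.54,-0.259,0.05],"twist":21,"gripper":-1},{"linear":[0.54,-0.259,0.05],"twist":21,"gripper":-1},{"linear":[0.54,-0.259,0.05],"twist":21,"gripper":-1},{"linear":[0.54,-0.259,0.05],"twist":21,"gripper":-1},{"linear":[0.54,-0.259,0.05],"twist":21,"gripper":-1},{"linear":[0.54,-0.259,0.05],"twist":21,"gripper":-1},{"linear":[0.54,-0.259,0.05],"twist":21,"gripper":-1},{"linear":[0.54,-0.259,0.05],"twist":21,"gripper":-1},{"linear":[0.54,-0.259,0.05],"twist":21,"gripper":-1},{"linear":[0.54,-0.259,0.05],"twist":21,"gripper":-1},{"linear":[0.54,-0.259,0.05],"twist":21,"gripper":-1},{"linear":[0.54,-0.259,0.05],"twist":21,"gripper":-1},{"linear":[0.54,-0.259,0.05],"twist":21,"gripper":-1}]' 40
python3 - <<'E'
from h import *
st=state(); im=grab_frame("wrist"); cv2.imwrite("pics/w1.png",im[:,:,::-1])
import pickle; pickle.dump(st,open("w1.pkl","wb"))
print(st["joint_positions"],hd(st),st["tool_pos"],st["qd"])
E
```

```text
clock: 1.85
tool_pos: [590.1, -32.2, 195.7]
tcp_rot: [3.142, -0.002, 0.001]
ft_force: [0.2, -1.0, 0.5]
width: 85.3
[-5.44242962e-02  4.14116854e-01  1.17676428e-01  1.27393603e+00
 -2.91346818e-05  3.08818143e+00] -0.05804472476032629 [590.12213934 -32.15753    195.72096273] [ 0.00512864  0.00239436  0.00244467  0.00095773 -0.00088465  0.0014994 ]
```

View pics/w1.png

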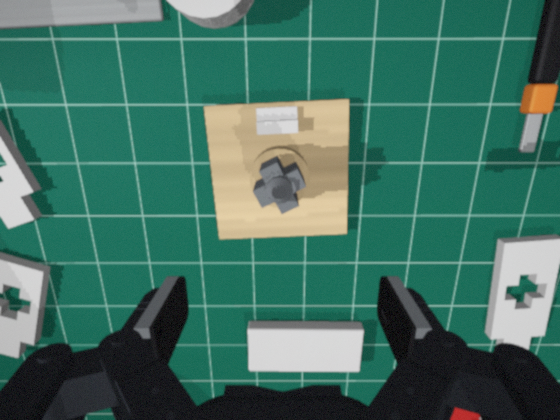

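Run:
```python
import cv2
im=cv2.imread("pics/w1.png")
cv2.imwrite("pics/w1c.png",cv2.resize(im[90:245,195:360],None,fx=3.8,fy=3.8,interpolation=cv2.INTER_CUBIC))
cv2.imwrite("pics/w1d.png",cv2.resize(im[150:220,245:315],None,fx=8,fy=8,interpolation=cv2.INTER_CUBIC))
```

```text
(no output)
```

View pics/w1c.png

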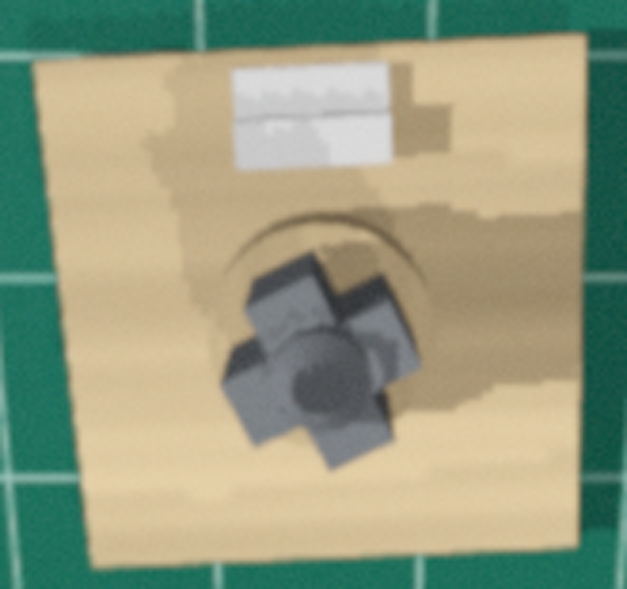

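View pics/w1d.png

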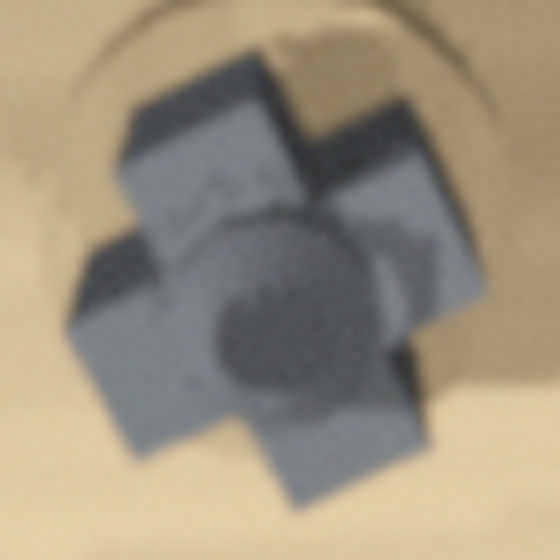

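Run:
```python
from h import *
import pickle
from scipy.optimize import least_squares
st=pickle.load(open("w1.pkl","rb"))
c=np.array([(122,172),(262,98),(412,150),(487,280),(430,443),(298,505),(140,460),(68,328)])
uv=(c+.5)/8-.5+[245,150]
P=ray("wrist",uv,66,st)[:,:2]
# order: +x rib left(y+), right(y-); -y rib front(+x),(-x); -x rib right,left; +y rib (-x),(+x)
M=np.array([(20,8),(20,-8),(8,-20),(-8,-20),(-20,-8),(-20,8),(-8,20),(8,20)])
def f(p,M,P):
    a=np.radians(p[2]); R=np.array([[np.cos(a),-np.sin(a)],[np.sin(a),np.cos(a)]]); return (M@R.T+p[:2]-P).ravel()
r=least_squares(f,[595,-31,20],args=(M,P)); print("core",r.x,np.round(r.fun,1))
b=(np.array([(33,62),(587,35),(580,548),(93,568)])+.5)/3.8-.5+[195,90]
Pb=ray("wrist",b,12,st)[:,:2]
r=least_squares(f,[595,-31,0],args=(np.array([(65,65),(65,-65),(-65,-65),(-65,65)]),Pb)); print("base",r.x,np.round(r.fun,1))
g=np.array([p for p in [(302,178)]])
s=(np.array([(232,68),(388,62),(392,162),(236,170)])+.5)/3.8-.5+[195,90]
print("steps",ray("wrist",s,24,st).mean(0))
```

```text
core [604.65208175 -28.85559981  27.11969393] [ 0.4  1.   0.4  0.6  0.3 -0.9 -0.8 -0.6  0.1 -0.8 -0.5  0.  -0.2  0.1
  0.1  0.5]
base [603.90035748 -28.80318853   2.64755896] [ 0.1 -0.   0.2 -0.2  0.   0.2 -0.3  0. ]
steps [654.18428022 -26.48476087  24.        ]
```

The core fit is consistent. Its centre is (604.5,-28.8), its ribs are at 27.1° world, and the base is at 2.65°, so the ribs are turned 24.5° on the base. Next, hover over the long plate.

```bash
python3 -c "
from h import *
goal((471,-294,130),4.6)"
```

```text
linear [-0.119   0.2621  0.0657] twist -4.65 heading -0.05 tcp [590.2 -32.  195.7] t 1.9
```

```bash
python3 -m crank '[{"linear":[-0.119,0.262,0.066],"twist":-4.65,"gripper":-1},{"linear":[-0.119,0.262,0.066],"twist":-4.65,"gripper":-1},{"linear":[-0.119,0.262,0.066],"twist":-4.65,"gripper":-1},{"linear":[-0.119,0.262,0.066],"twist":-4.65,"gripper":-1},{"linear":[-0.119,0.262,0.066],"twist":-4.65,"gripper":-1},{"linear":[-0.119,0.262,0.066],"twist":-4.65,"gripper":-1},{"linear":[-0.119,0.262,0.066],"twist":-4.65,"gripper":-1},{"linear":[-0.119,0.262,0.066],"twist":-4.65,"gripper":-1}]' 40
cat >> h.py <<'E'
def plate(tag,L,guess):
    """see plate from the wrist; L=panel length; fit outline (top z=12): T-shaped outline, guess x,y,heading deg"""
    from scipy.optimize import least_squares
    st=state(); im=grab_frame("wrist")[:,:,::-1].copy(); cv2.imwrite(f"pics/{tag}.png",im)
    hsv=cv2.cvtColor(im,cv2.COLOR_BGR2HSV); m=((hsv[...,1]<70)&(hsv[...,2]>110)).astype(np.uint8)
    n,l,s,ce=cv2.connectedComponentsWithStats(m)
    a=np.radians(guess[2]); e=np.array([np.cos(a),np.sin(a)]); q=np.array([-e[1],e[0]])
    p=proj("wrist",np.r_[np.array(guess[:2])+33*e,12],st)[0].round().astype(int); i=l[p[1],p[0]]
    if i==0: print("miss",p); return
    cs,_=cv2.findContours((l==i).astype(np.uint8),cv2.RETR_CCOMP,cv2.CHAIN_APPROX_NONE)
    cs=sorted(cs,key=len)[::-1][:2]
    h=L/2
    outer=np.array([(h,-30),(h,-15),(h+25,-15),(h+25,15),(h,15),(h,30),(-h,30),(-h,-30)],float)
    w,k=9,21.5
    inner=np.array([(k,-w),(k,w),(w,w),(w,k),(-w,k),(-w,w),(-k,w),(-k,-w),(-w,-w),(-w,-k),(w,-k),(w,-w)],float)
    def sd(P,poly):
        A=poly;B=np.roll(poly,-1,0);d=B-A
        t=np.clip(((P[:,None]-A)*d).sum(2)/(d*d).sum(1),0,1)
        return np.linalg.norm(P[:,None]-A-t[...,None]*d,axis=2).min(1)
    X=[ray("wrist",c[:,0],12,st)[:,:2] for c in cs]
    def f(p):
        a=np.radians(p[2]);R=np.array([[np.cos(a),-np.sin(a)],[np.sin(a),np.cos(a)]])
        return np.r_[tuple(sd((x-p[:2])@R,poly) for x,poly in list(zip(X,[outer,inner]))[:1])]
    r=least_squares(f,guess,loss="soft_l1",x_scale=[1,1,1]); print(tag,"fit",np.round(r.x,2),"rms",np.sqrt((f(r.x)**2).mean()).round(2),"n",[len(c) for c in cs])
    if len(X)>1: print(" hole c",np.round(cv2.minAreaRect(X[1].astype(np.float32))[0],1))
    print("hd",round(hd(st),2),"tcp",np.round(st["tool_pos"],1)); return r.x
E
python3 -c "
from h import *
plate('w2',120,(471,-294,184.6))"
```

```text
clock: 2.9
tool_pos: [472.1, -292.7, 129.7]
tcp_rot: [3.139, 0.13, 0.001]
ft_force: [0.7, 0.9, 0.0]
width: 85.6
w2 fit [ 474.73 -292.95  184.61] rms 0.51 n [497, 189]
 hole c [ 475.7 -292.6]
hd 4.73 tcp [ 472.1 -292.7  129.7]
```

View pics/w2.png

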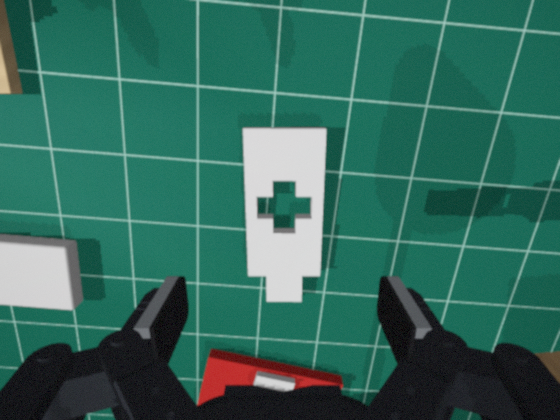

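Long-plate fit: rms 0.5 mm, hole at (285,207) px. The wrist and top views differ by about 4 mm in x. Turning the hand 180° and measuring again will separate out the wrist camera's bias.

```bash
python3 -m crank '[{"linear":[0,0,0],"twist":-60,"gripper":-1},{"linear":[0,0,0],"twist":-60,"gripper":-1},{"linear":[0,0,0],"twist":-60,"gripper":-1},{"linear":[0,0,0],"twist":-60,"gripper":-1},{"linear":[0,0,0],"twist":-60,"gripper":-1},{"linear":[0,0,0],"twist":-120,"gripper":-1},{"linear":[0,0,0],"twist":-120,"gripper":-1},{"linear":[0,0,0],"twist":-120,"gripper":-1},{"linear":[0,0,0],"twist":-120,"gripper":-1},{"linear":[0,0,0],"twist":-120,"gripper":-1},{"linear":[0,0,0],"twist":-179.9,"gripper":-1},{"linear":[0,0,0],"twist":-179.9,"gripper":-1},{"linear":[0,0,0],"twist":-179.9,"gripper":-1},{"linear":[0,0,0],"twist":-179.9,"gripper":-1},{"linear":[0,0,0],"twist":-179.9,"gripper":-1},{"linear":[0,0,0],"twist":-179.9,"gripper":-1},{"linear":[0,0,0],"twist":-179.9,"gripper":-1}]'
python3 -c "
from h import *
plate('w3',120,(471,-294,184.6)); print(state()['joint_positions'])"
```

```text
clock: 5.08
tool_pos: [472.0, -292.6, 129.5]
tcp_rot: [-0.136, 3.138, -0.0]
ft_force: [-0.2, -1.3, 0.6]
width: 85.3
w3 fit [ 474.29 -292.91  184.44] rms 0.97 n [542, 183]
 hole c [ 472.6 -293.1]
hd -175.05 tcp [ 472.  -292.6  129.5]
[-5.54910256e-01  3.72569796e-01 -1.14505844e-01  1.08343008e+00
  7.59302598e-05 -6.47736099e-01]
```

View pics/w3.png

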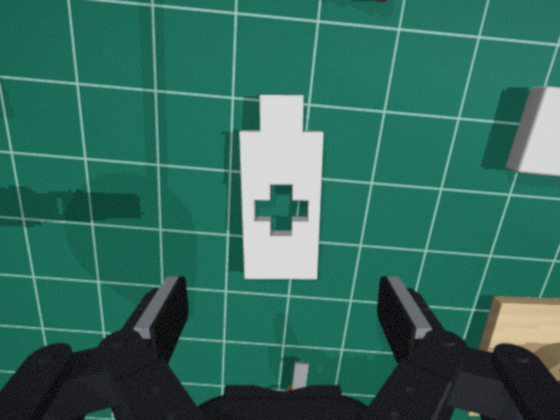

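```bash
python3 -c "
from h import *
goal((474.4,-293,16),184.55)"
```

```text
linear [-0.0022 -0.0006  0.1135] twist 0.77 heading -174.68 tcp [ 472.1 -292.6  129.5] t 5.12
```

```bash
python3 -m crank '[{"linear":[-0.0022,-0.0005,0.06],"twist":0.8,"gripper":-1},{"linear":[-0.0022,-0.0005,0.09],"twist":0.8,"gripper":-1},{"linear":[-0.0022,-0.0005,0.105],"twist":0.8,"gripper":-1},{"linear":[-0.0022,-0.0005,0.113],"twist":0.8,"gripper":-1},{"linear":[-0.0022,-0.0005,0.113],"twist":0.8,"gripper":-1}]'
python3 -c "
from h import *
goal((474.4,-293,16),184.55);cv2.imwrite('pics/w4.png',grab_frame('wrist')[:,:,::-1])"
```

```text
clock: 5.75
tool_pos: [474.2, -293.8, 16.8]
tcp_rot: [-0.103, 3.139, -0.001]
ft_force: [-0.3, -0.2, 0.6]
width: 85.4
linear [-0.0002  0.0008  0.0008] twist -0.8 heading -176.25 tcp [ 474.2 -293.8   16.8] t 5.75
```

View pics/w4.png

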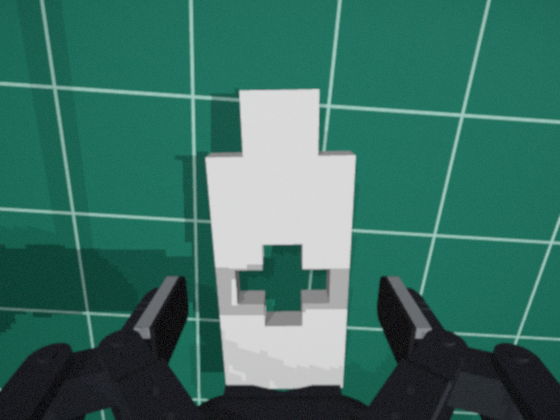

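```bash
python3 -m crank '[{"linear":[0,0,0],"twist":0,"gripper":1},{"linear":[0,0,0],"twist":0,"gripper":1},{"linear":[0,0,0],"twist":0,"gripper":1},{"linear":[0,0,0],"twist":0,"gripper":1},{"linear":[0,0,0],"twist":0,"gripper":1},{"linear":[0,0,0],"twist":0,"gripper":1}]' 40
python3 -c "
from h import *
goal((474.4,-293,16),184.55);cv2.imwrite('pics/w5.png',grab_frame('wrist')[:,:,::-1])"
```

```text
clock: 6.55
tool_pos: [474.3, -294.0, 17.4]
tcp_rot: [-0.103, 3.139, -0.001]
ft_force: [-1.8, 1.1, 9.8]
width: 58.2
linear [-0.0002  0.001   0.0014] twist -0.79 heading -176.24 tcp [ 474.3 -294.    17.4] t 6.55
```

View pics/w5.png

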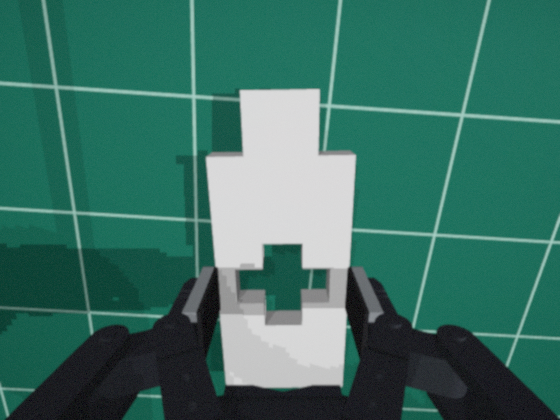

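```bash
python3 -m crank '[{"linear":[0,0,-0.03],"twist":0,"gripper":1},{"linear":[0,0,-0.08],"twist":0,"gripper":1},{"linear":[0,0,-0.12],"twist":0,"gripper":1},{"linear":[0,0,-0.12],"twist":0,"gripper":1}]'
python3 -c "
from h import *
goal((604.5,-28.9,138),27.1);cv2.imwrite('pics/w6.png',grab_frame('wrist')[:,:,::-1])"
```

```text
clock: 7.1
tool_pos: [475.4, -294.7, 139.7]
tcp_rot: [-0.103, 3.135, -0.005]
ft_force: [1.1, 0.0, -1.1]
width: 58.1
linear [-0.1462  0.2567  0.0016] twist 156.66 heading -176.24 tcp [ 475.4 -294.7  139.7] t 7.1
```

View pics/w6.png

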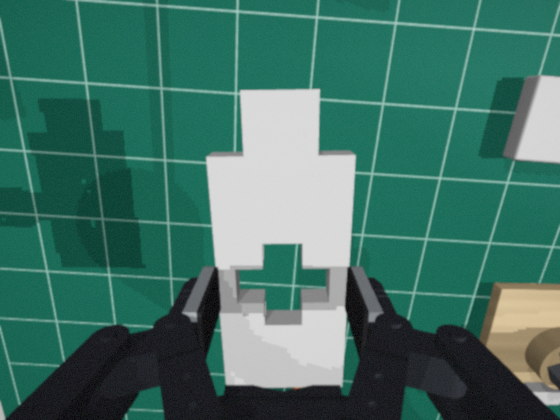

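```bash
python3 -m crank '[{"linear":[-0.146,0.257,0],"twist":60,"gripper":1},{"linear":[-0.146,0.257,0],"twist":60,"gripper":1},{"linear":[-0.146,0.257,0],"twist":60,"gripper":1},{"linear":[-0.146,0.257,0],"twist":60,"gripper":1},{"linear":[-0.146,0.257,0],"twist":60,"gripper":1},{"linear":[-0.146,0.257,0],"twist":110,"gripper":1},{"linear":[-0.146,0.257,0],"twist":110,"gripper":1},{"linear":[-0.146,0.257,0],"twist":110,"gripper":1},{"linear":[-0.146,0.257,0],"twist":110,"gripper":1},{"linear":[-0.146,0.257,0],"twist":110,"gripper":1},{"linear":[-0.146,0.257,0],"twist":156.7,"gripper":1},{"linear":[-0.146,0.257,0],"twist":156.7,"gripper":1},{"linear":[-0.146,0.257,0],"twist":156.7,"gripper":1},{"linear":[-0.146,0.257,0],"twist":156.7,"gripper":1},{"linear":[-0.146,0.257,0],"twist":156.7,"gripper":1},{"linear":[-0.146,0.257,0],"twist":156.7,"gripper":1},{"linear":[-0.146,0.257,0],"twist":156.7,"gripper":1}]'
python3 -c "
from h import *
goal((604.5,-28.9,100),27.1);cv2.imwrite('pics/w7.png',grab_frame('wrist')[:,:,::-1])"
```

```text
clock: 9.28
tool_pos: [602.3, -27.6, 135.6]
tcp_rot: [-3.053, -0.741, 0.002]
ft_force: [0.2, -0.8, 0.3]
width: 58.2
linear [0.0014 0.0022 0.0356] twist 0.2 heading 27.3 tcp [602.3 -27.6 135.6] t 9.28
```

View pics/w7.png

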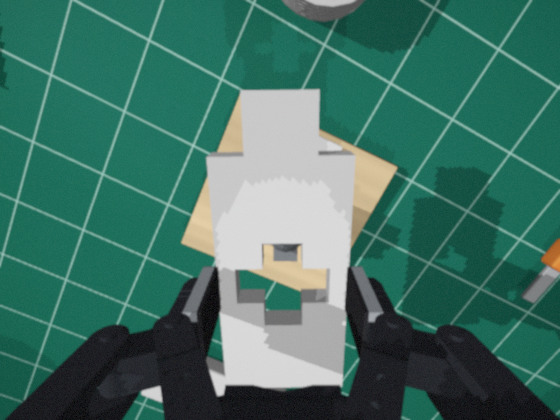

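Run:
```python
import cv2
im=cv2.imread("pics/w6.png")
cv2.imwrite("pics/w6c.png",cv2.resize(im[80:400,195:370],None,fx=1.8,fy=1.8,interpolation=cv2.INTER_CUBIC))
im=im
from h import *
m=camera_model("wrist");T=m["T_tool_cam"]
def tool(uv,z):
    p=np.c_[np.float64(uv),np.ones(len(uv))]@np.linalg.inv(m["mtx"]).T@T[:3,:3].T; C=T[:3,3]; return C+p*((z-C[2])/p[:,2])[:,None]
g=cv2.cvtColor(im,cv2.COLOR_BGR2HSV)
mk=((g[...,1]<70)&(g[...,2]>150))
L=[];R=[]
for v in list(range(95,145,5)):
    c=np.where(mk[v,200:360])[0]+200; L.append((c.min()-.5,v)); R.append((c.max()+.5,v))
a=tool(L,5.4);b=tool(R,5.4)
print(np.polyfit(a[:,0],a[:,1],1),np.polyfit(b[:,0],b[:,1],1))
L=[];R=[]
for v in range(165,255,5):
    c=np.where(mk[v,200:360])[0]+200; L.append((c.min()-.5,v)); R.append((c.max()+.5,v))
a=tool(L,5.4);b=tool(R,5.4)
print(np.polyfit(a[:,0],a[:,1],1),np.polyfit(b[:,0],b[:,1],1), a[0],b[0],a[-1],b[-1])
for u in (270,280,290):
    col=np.where(mk[85:250,u])[0]+85; print("tab end",tool([(u,col.min()-.5)],5.4), "hole far edge",tool([(u,col.max()+.5)],5.4))
print([ (v,''.join('#' if x else '.' for x in mk[v,225:345:3])) for v in range(240,330,6)])
print("tilt: ", cv2.Rodrigues(state()["tcp_rot"])[0].round(3))
```

```text
[  0.08935814 -25.47704256] [ 0.19722623 -0.24218626]
[-1.04332704e-02 -3.06702666e+01] [-1.43989578e-02  2.99672863e+01] [ 58.07558746 -31.42522058   5.4       ] [58.0746351  29.30325679  5.4       ] [ 20.13780267 -30.71779795   5.4       ] [20.14275611 29.78382911  5.4       ]
tab end [[87.19324233 -4.96081645  5.4       ]] hole far edge [[23.28238143 -5.72646828  5.4       ]]
tab end [[87.19290123 -1.19439149  5.4       ]] hole far edge [[23.28270507 -1.34067563  5.4       ]]
tab end [[87.19256014  2.57196051  5.4       ]] hole far edge [[23.28302869  3.04501809  5.4       ]]
[(240, '########################################'), (246, '#############.............##############'), (252, '#############.............##############'), (258, '#############.............##############'), (264, '#############.............##############'), (270, '####...............................#####'), (276, '####...............................#####'), (282, '####...............................#####'), (288, '####...............................#####'), (294, '.###...............................#####'), (300, '###................................#####'), (306, '.#..#########.............##############'), (312, '#############.............##############'), (318, '##############............##############'), (324, '########################################')]
tilt:  [[ 0.889  0.458 -0.001]
 [ 0.458 -0.889  0.   ]
 [-0.001 -0.    -1.   ]]
```

View pics/w6c.png

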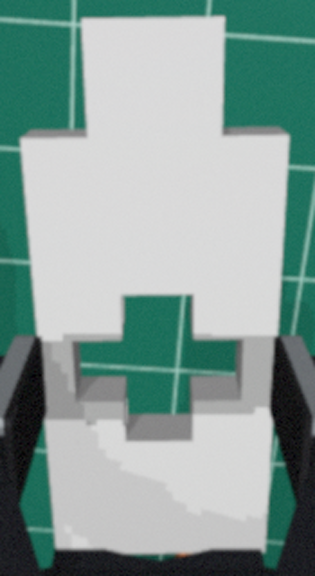

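The plate is held level and is turned about +0.7° relative to the tool. I'll line it up and lower it to just above the ribs.

```bash
python3 -m crank '[{"linear":[0.0015,0.0022,0.02],"twist":0.9,"gripper":1},{"linear":[0.0015,0.0022,0.035],"twist":0.9,"gripper":1},{"linear":[0.0015,0.0022,0.046],"twist":0.9,"gripper":1},{"linear":[0.0015,0.0022,0.046],"twist":0.9,"gripper":1}]'
python3 -c "
from h import *
goal((604.5,-28.9,80),26.4); print(state()['wrist_torque'])
cv2.imwrite('pics/w8.png',grab_frame('wrist')[:,:,::-1])"
```

```text
clock: 9.82
tool_pos: [604.4, -28.8, 89.5]
tcp_rot: [-3.059, -0.712, 0.002]
ft_force: [-0.4, -0.2, -0.7]
width: 58.2
linear [0.0001 0.0001 0.0095] twist -0.19 heading 26.21 tcp [604.4 -28.8  89.5] t 9.82
[-0.04717012 -0.0200964   0.00416162]
```

View pics/w8.png

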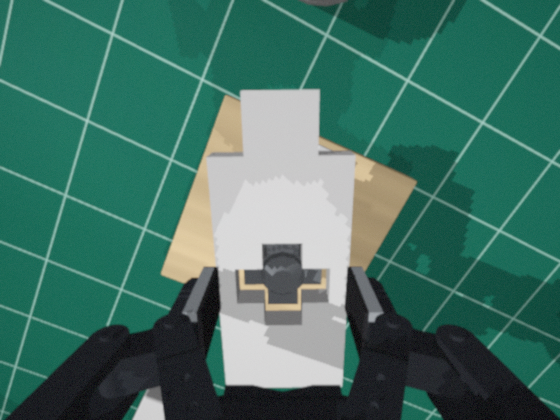

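```bash
python3 -m crank '[{"linear":[0,0,0.005],"twist":0,"gripper":1},{"linear":[0,0,0.008],"twist":0,"gripper":1},{"linear":[0,0,0.010],"twist":0,"gripper":1},{"linear":[0,0,0.010],"twist":0,"gripper":1}]'
python3 -c "
from h import *
goal((604.5,-28.9,80),26.4); print(state()['wrist_torque'])
im=grab_frame('wrist')[:,:,::-1];cv2.imwrite('pics/w9.png',cv2.resize(im[225:345,205:360],None,fx=4,fy=4,interpolation=cv2.INTER_CUBIC))"
```

```text
clock: 10.38
tool_pos: [606.0, -28.7, 82.2]
tcp_rot: [3.06, 0.711, 0.005]
ft_force: [-3.3, 2.5, 19.9]
width: 58.2
linear [-0.0015 -0.0005  0.0022] twist -0.22 heading 26.18 tcp [606.  -28.7  82.2] t 10.38
[ 0.45236334  0.93611927 -0.00663752]
```

View pics/w9.png

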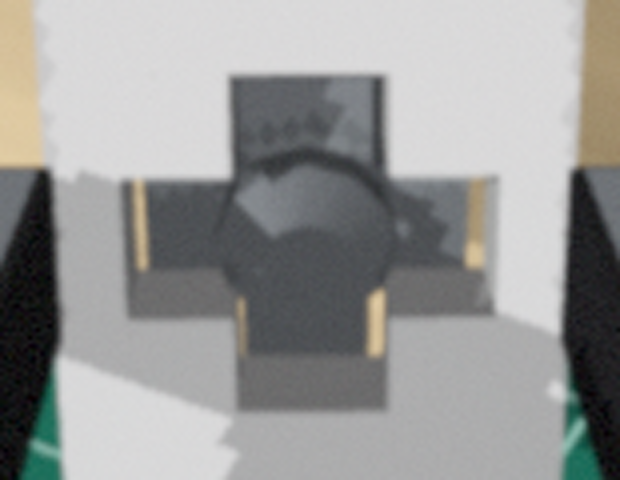

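Contact is on the rib tops at 20 N. The view shows the near ends of the ribs under the plate, so the plate sits too far along tool +x. I'll lift slightly, shift and retry.

```bash
python3 -m crank '[{"linear":[0,0,-0.004],"twist":0,"gripper":1},{"linear":[-0.002,-0.0005,-0.004],"twist":0,"gripper":1},{"linear":[-0.002,-0.0005,-0.001],"twist":0,"gripper":1},{"linear":[-0.002,-0.0005,0.001],"twist":0,"gripper":1},{"linear":[-0.002,-0.0005,0.001],"twist":0,"gripper":1}]'
python3 -c "
from h import *
goal((604.5,-28.9,80),26.4); print(state()['wrist_torque'])
im=grab_frame('wrist')[:,:,::-1];cv2.imwrite('pics/w10.png',cv2.resize(im[225:345,205:360],None,fx=4,fy=4,interpolation=cv2.INTER_CUBIC))"
```

```text
clock: 11.05
tool_pos: [602.7, -29.3, 78.9]
tcp_rot: [-3.06, -0.711, 0.001]
ft_force: [-0.2, 0.3, -0.4]
width: 58.4
linear [ 0.0018  0.0004 -0.0011] twist -0.23 heading 26.17 tcp [602.7 -29.3  78.9] t 11.05
[-0.01073084  0.08935186 -0.0203482 ]
```

View pics/w10.png

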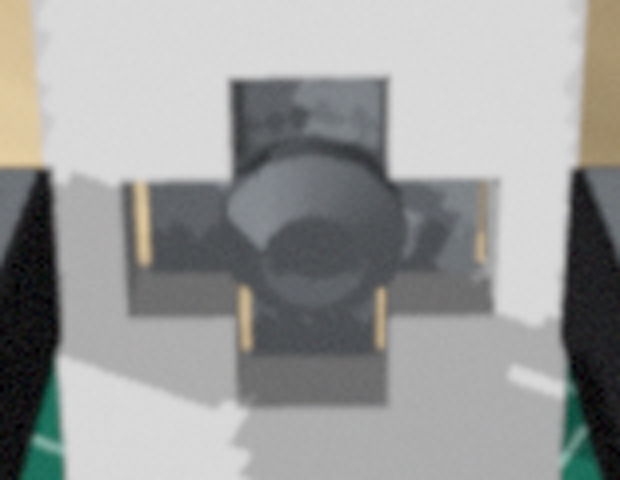

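It's in: no force at 78.9 mm, which is below the earlier contact. Continuing down to home, about 49 mm.

```bash
python3 -m crank '[{"linear":[0,0,0.008],"twist":0,"gripper":1},{"linear":[0,0,0.016],"twist":0,"gripper":1},{"linear":[0,0,0.023],"twist":0,"gripper":1},{"linear":[0,0,0.027],"twist":0,"gripper":1},{"linear":[0,0,0.027],"twist":0,"gripper":1}]'
python3 -c "
from h import *
goal((604.5,-28.9,49.4),26.4); print(state()['wrist_torque'])"
```

```text
clock: 11.72
tool_pos: [602.7, -29.3, 52.0]
tcp_rot: [-3.06, -0.711, 0.001]
ft_force: [-0.5, 0.3, -0.2]
width: 58.1
linear [0.0018 0.0004 0.0026] twist -0.23 heading 26.17 tcp [602.7 -29.3  52. ] t 11.72
[ 0.04232428  0.01661677 -0.00110767]
```

```bash
python3 -m crank '[{"linear":[0,0,0.0025],"twist":0,"gripper":1},{"linear":[0,0,0.0035],"twist":0,"gripper":1},{"linear":[0,0,0.0035],"twist":0,"gripper":1}]'
python3 -c "
from h import *
goal((604.5,-28.9,49.4),26.4); print(state()['wrist_torque'],state()['ft_force'])"
```

```text
clock: 12.1
tool_pos: [603.1, -29.4, 49.2]
tcp_rot: [3.06, 0.711, 0.001]
ft_force: [-2.1, -1.0, 3.2]
width: 58.0
linear [ 0.0015  0.0002 -0.0002] twist -0.24 heading 26.16 tcp [603.1 -29.4  49.2] t 12.1
[-0.0648205   0.37079719  0.03344129] [-2.14552863 -0.99881067  3.24772713]
```

```bash
python3 -m crank '[{"linear":[0,0,0.0025],"twist":0,"gripper":-1},{"linear":[0,0,0.0025],"twist":0,"gripper":-1},{"linear":[0,0,0.0025],"twist":0,"gripper":-1},{"linear":[0,0,-0.04],"twist":0,"gripper":-1},{"linear":[0,0,-0.09],"twist":0,"gripper":-1},{"linear":[0,0,-0.13],"twist":0,"gripper":-1},{"linear":[0,0,-0.13],"twist":0,"gripper":-1}]'
python3 -c "
from h import *
goal((461,265,130),160.4)
import pickle;pickle.dump(state(),open('w11.pkl','wb'))
cv2.imwrite('pics/w11.png',grab_frame('wrist')[:,:,::-1])"
```

```text
clock: 12.98
tool_pos: [604.6, -29.4, 182.0]
tcp_rot: [3.059, 0.711, 0.008]
ft_force: [-0.1, -0.2, -0.8]
width: 85.4
linear [ 0.0007 -0.3277  0.0512] twist -134.24 heading 26.16 tcp [604.6 -29.4 182. ] t 12.97
```

View pics/w11.png

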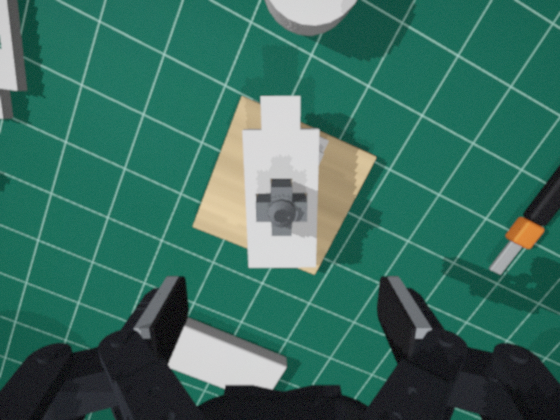

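The long plate is seated on the core with its tab towards the steps. Next, the mid plate.

```bash
python3 -m crank '[{"linear":[0,-0.328,0.05],"twist":-60,"gripper":-1},{"linear":[0,-0.328,0.05],"twist":-60,"gripper":-1},{"linear":[0,-0.328,0.05],"twist":-60,"gripper":-1},{"linear":[0,-0.328,0.05],"twist":-60,"gripper":-1},{"linear":[0,-0.328,0.05],"twist":-60,"gripper":-1},{"linear":[0,-0.328,0.05],"twist":-134.2,"gripper":-1},{"linear":[0,-0.328,0.05],"twist":-134.2,"gripper":-1},{"linear":[0,-0.328,0.05],"twist":-134.2,"gripper":-1},{"linear":[0,-0.328,0.05],"twist":-134.2,"gripper":-1},{"linear":[0,-0.328,0.05],"twist":-134.2,"gripper":-1},{"linear":[0,-0.328,0.05],"twist":-134.2,"gripper":-1},{"linear":[0,-0.328,0.05],"twist":-134.2,"gripper":-1},{"linear":[0,-0.328,0.05],"twist":-134.2,"gripper":-1},{"linear":[0,-0.328,0.05],"twist":-134.2,"gripper":-1},{"linear":[0,-0.328,0.05],"twist":-134.2,"gripper":-1}]'
python3 -c "
from h import *
p=plate('w12',100,(461,265,160.4)); goal((p[0],p[1],16.8),p[2]); print(state()['joint_positions'])"
```

```text
clock: 14.9
tool_pos: [457.9, 264.8, 128.2]
tcp_rot: [-0.539, -3.094, 0.001]
ft_force: [-0.5, -0.3, 0.1]
width: 85.4
w12 fit [461.35 266.21 160.68] rms 0.72 n [471, 186]
 hole c [460.3 267. ]
hd 160.24 tcp [457.9 264.8 128.2]
linear [-0.0027  0.0024  0.1115] twist -0.42 heading 160.26 tcp [458.1 264.9 128.3] t 14.95
[ 5.24341692e-01  3.23096920e-01 -1.88781291e-01  1.05962370e+00
 -1.14825473e-05  8.68890094e-01]
```

View pics/w12.png

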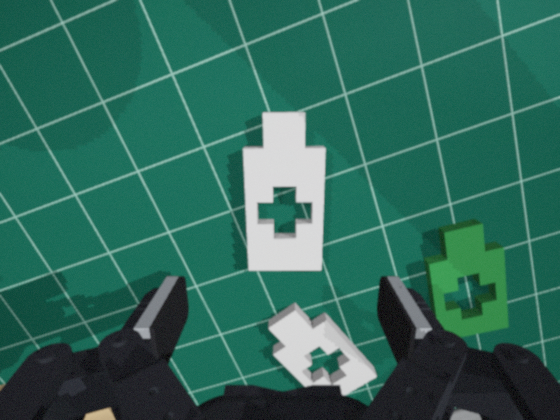

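```bash
python3 -m crank '[{"linear":[-0.001,0.0024,0.06],"twist":-0.4,"gripper":-1},{"linear":[-0.001,0.0024,0.09],"twist":-0.4,"gripper":-1},{"linear":[-0.001,0.0024,0.105],"twist":-0.4,"gripper":-1},{"linear":[-0.001,0.0024,0.1115],"twist":-0.4,"gripper":-1},{"linear":[-0.001,0.0024,0.1115],"twist":-0.4,"gripper":-1},{"linear":[-0.001,0.0024,0.1115],"twist":-0.4,"gripper":1},{"linear":[-0.001,0.0024,0.1115],"twist":-0.4,"gripper":1},{"linear":[-0.001,0.0024,0.1115],"twist":-0.4,"gripper":1},{"linear":[-0.001,0.0024,0.1115],"twist":-0.4,"gripper":1},{"linear":[-0.001,0.0024,0.1115],"twist":-0.4,"gripper":1},{"linear":[-0.001,0.0024,0.1115],"twist":-0.4,"gripper":1}]' 40
python3 -c "
from h import *
goal((461,266,17),160.7);print(state()['ft_force'])"
```

```text
clock: 16.32
tool_pos: [460.6, 267.3, 18.6]
tcp_rot: [0.525, 3.096, 0.002]
ft_force: [-2.2, -1.3, 11.3]
width: 57.8
linear [-0.0008 -0.0011  0.0016] twist 0.06 heading 160.76 tcp [460.6 267.3  18.6] t 16.32
[-2.24803883 -1.25313518 11.27638819]
```

```bash
python3 -m crank '[{"linear":[0,0,-0.03],"twist":0,"gripper":1},{"linear":[0,0,-0.08],"twist":0,"gripper":1},{"linear":[0,0,-0.12],"twist":0,"gripper":1},{"linear":[0,0,-0.12],"twist":0,"gripper":1}]'
cat >> h.py <<'E'
def inhand(tag,L,zt=6.0):
    """plate pose in tool frame from the wrist picture, top face at tool z=zt"""
    from scipy.optimize import least_squares
    im=grab_frame("wrist")[:,:,::-1].copy(); cv2.imwrite(f"pics/{tag}.png",im)
    m=camera_model("wrist");T=m["T_tool_cam"]
    def tool(uv):
        p=np.c_[np.float64(uv),np.ones(len(uv))]@np.linalg.inv(m["mtx"]).T@T[:3,:3].T; C=T[:3,3]; return C+p*((zt-C[2])/p[:,2])[:,None]
    g=cv2.cvtColor(im,cv2.COLOR_BGR2HSV); mk=((g[...,1]<70)&(g[...,2]>150))
    def row(x): return int(proj_t(x,zt)[1])
    def proj_t(x,z):
        c=(np.array([x,0,z])-T[:3,3])@T[:3,:3]; u=m["mtx"]@c; return u[:2]/u[2]
    E=[]
    for v in range(row(L/2-4),row(26),3):
        c=np.where(mk[v,200:360])[0]+200; E.append((tool([(c.min()-.5,v)])[0],tool([(c.max()+.5,v)])[0]))
    E=np.array(E); sl=[np.polyfit(E[:,k,0],E[:,k,1],1) for k in (0,1)]
    print("edges",np.round(sl,4).tolist(),"plate heading rel tool deg",round(-np.degrees(np.mean([s[0] for s in sl])),2))
    r0,r1=row(L/2+35),row(5)
    col=np.where(mk[r0:row(23),280])[0]+r0
    lo=[v for v in range(row(40),r1) if not mk[v,280]][0]
    print("hx from tab",tool([(280,col.min()-.5)])[0,0].round(2)-L/2-25,"from hole",tool([(280,lo-.5)])[0,0].round(2)-21.5)
E
python3 -c "
from h import *
inhand('w13',100)
goal((604.5,-28.6,138),207.1);print(state()['ft_force'])"
```

```text
clock: 16.82
tool_pos: [461.8, 268.0, 140.8]
tcp_rot: [0.524, 3.093, 0.006]
ft_force: [0.7, 0.3, -1.4]
width: 57.8
edges [[-0.0015, -29.2194], [-0.0158, 31.6125]] plate heading rel tool deg 0.5
hx from tab -0.6599999999999966 from hole -1.5100000000000016
linear [-0.2331 -0.2322  0.0007] twist -46.34 heading 160.76 tcp [460.9 267.5 138.8] t 16.88
[ 0.01791196 -0.62001701 -1.54823381]
```

View pics/w13.png

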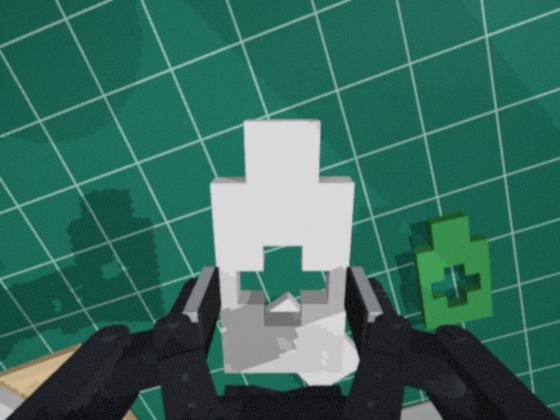

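```bash
python3 -m crank '[{"linear":[-0.232,-0.233,0],"twist":-45.8,"gripper":1},{"linear":[-0.232,-0.233,0],"twist":-45.8,"gripper":1},{"linear":[-0.232,-0.233,0],"twist":-45.8,"gripper":1},{"linear":[-0.232,-0.233,0],"twist":-45.8,"gripper":1},{"linear":[-0.232,-0.233,0],"twist":-45.8,"gripper":1},{"linear":[-0.232,-0.233,0],"twist":-45.8,"gripper":1},{"linear":[-0.232,-0.233,0],"twist":-45.8,"gripper":1},{"linear":[-0.232,-0.233,0],"twist":-45.8,"gripper":1},{"linear":[-0.232,-0.233,0],"twist":-45.8,"gripper":1},{"linear":[-0.232,-0.233,0.02],"twist":-45.8,"gripper":1},{"linear":[-0.232,-0.233,0.02],"twist":-45.8,"gripper":1}]'
python3 -c "
from h import *
goal((603.6,-29.05,89.5),206.6)
cv2.imwrite('pics/w14.png',grab_frame('wrist')[:,:,::-1])"
```

```text
clock: 18.25
tool_pos: [601.2, -28.5, 116.3]
tcp_rot: [0.723, -3.055, -0.001]
ft_force: [0.5, 0.0, -0.9]
width: 57.9
linear [-0.002  -0.0016  0.0268] twist 0.03 heading -153.37 tcp [601.2 -28.5 116.3] t 18.25
```

View pics/w14.png

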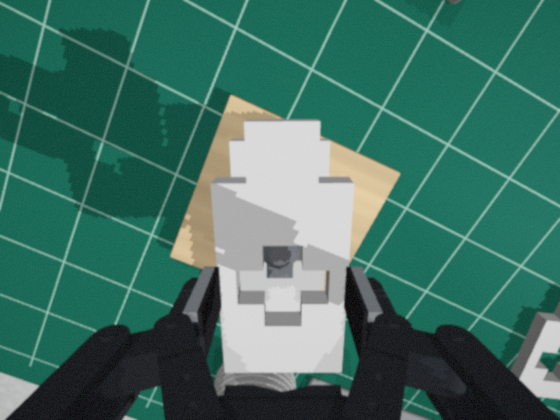

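Good. Move to just above the ribs, then ease in while watching the force.

```bash
python3 -m crank '[{"linear":[-0.002,-0.0016,0.012],"twist":0,"gripper":1},{"linear":[-0.002,-0.0016,0.024],"twist":0,"gripper":1},{"linear":[-0.002,-0.0016,0.028],"twist":0,"gripper":1},{"linear":[-0.002,-0.0016,0.033],"twist":0,"gripper":1},{"linear":[-0.002,-0.0016,0.035],"twist":0,"gripper":1}]'
python3 -c "
from h import *
goal((603.6,-29.05,80),206.6);print(state()['wrist_torque'])
im=grab_frame('wrist')[:,:,::-1];cv2.imwrite('pics/w15.png',cv2.resize(im[225:345,205:360],None,fx=4,fy=4,interpolation=cv2.INTER_CUBIC))"
```

```text
clock: 18.92
tool_pos: [605.3, -29.7, 83.4]
tcp_rot: [-0.722, 3.056, 0.0]
ft_force: [-6.7, 3.3, 26.3]
width: 57.8
linear [0.0013 0.0014 0.0034] twist -0.03 heading -153.43 tcp [605.3 -29.7  83.4] t 18.93
[ 0.74918454  1.65333863 -0.03052465]
```

View pics/w15.png

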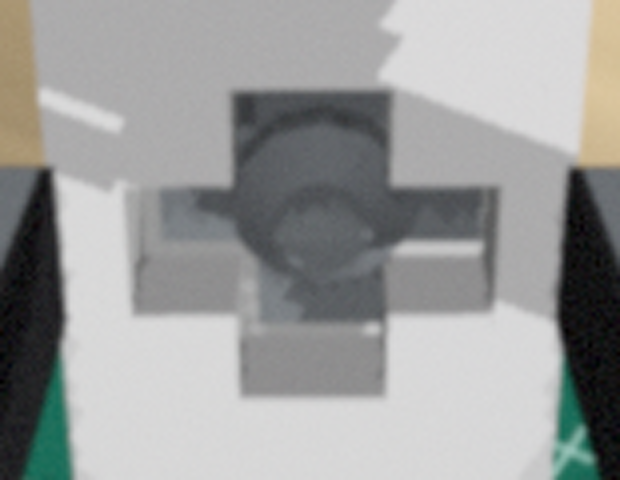

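Contact again at 26 N. The gaps show on the left and at the near side, and the side force agrees with that. Shift +y by 1.2 mm and +x by 0.5 mm.

```bash
python3 -m crank '[{"linear":[0,0,-0.005],"twist":0,"gripper":1},{"linear":[0.0005,0.0012,-0.005],"twist":0,"gripper":1},{"linear":[0.0005,0.0012,-0.002],"twist":0,"gripper":1},{"linear":[0.0005,0.0012,0.000],"twist":0,"gripper":1},{"linear":[0.0005,0.0012,0.000],"twist":0,"gripper":1}]'
python3 -c "
from h import *
goal((603.6,-29.05,80),206.6);print(state()['wrist_torque'])
im=grab_frame('wrist')[:,:,::-1];cv2.imwrite('pics/w16.png',cv2.resize(im[225:345,205:360],None,fx=4,fy=4,interpolation=cv2.INTER_CUBIC))"
```

```text
clock: 19.6
tool_pos: [603.4, -29.4, 81.9]
tcp_rot: [0.721, -3.057, 0.001]
ft_force: [-1.7, -1.4, 0.5]
width: 58.0
linear [-0.0003  0.0003  0.0019] twist -0.04 heading -153.44 tcp [603.4 -29.4  81.9] t 19.6
[-0.43039792  0.3620659  -0.02233377]
```

View pics/w16.png

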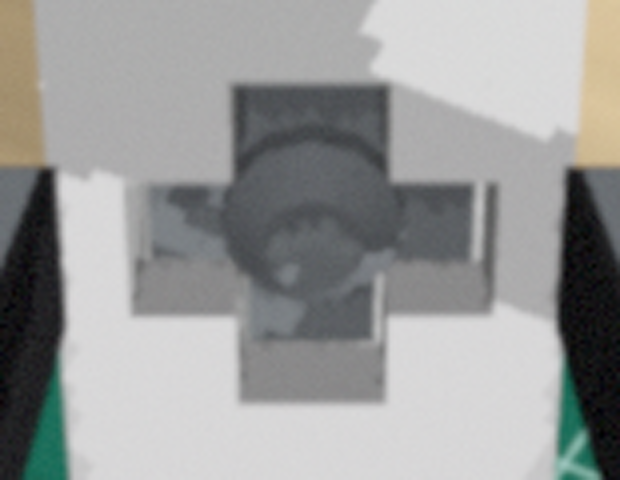

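```bash
python3 -m crank '[{"linear":[0.0004,0,0.005],"twist":0,"gripper":1},{"linear":[0.0004,0,0.011],"twist":0,"gripper":1},{"linear":[0.0004,0,0.016],"twist":0,"gripper":1},{"linear":[0.0004,0,0.017],"twist":0,"gripper":1}]'
python3 -c "
from h import *
goal((603.6,-29.05,62),206.6);print(state()['wrist_torque'])"
```

```text
clock: 20.15
tool_pos: [603.2, -29.2, 64.7]
tcp_rot: [0.722, -3.057, -0.001]
ft_force: [-3.2, -1.3, 1.3]
width: 57.6
linear [-0.0004 -0.      0.0027] twist -0.03 heading -153.43 tcp [603.2 -29.2  64.7] t 20.15
[-0.18038164  0.72523434 -0.06517833]
```

```bash
python3 -m crank '[{"linear":[0.0006,0,0.002],"twist":0,"gripper":1},{"linear":[0.0006,0,0.004],"twist":0,"gripper":1},{"linear":[0.0006,0,0.004],"twist":0,"gripper":1}]'
python3 -c "
from h import *
goal((603.6,-29.05,62),206.6);print(state()['wrist_torque'])"
```

```text
clock: 20.52
tool_pos: [603.3, -29.5, 62.6]
tcp_rot: [-0.722, 3.056, -0.0]
ft_force: [-7.7, -0.6, 18.0]
width: 57.6
linear [-0.0004  0.0003  0.0006] twist -0.03 heading -153.43 tcp [603.3 -29.5  62.6] t 20.52
[0.14676167 1.68735287 0.01754392]
```

```bash
python3 -m crank '[{"linear":[0.0006,0,0.003],"twist":0,"gripper":-1},{"linear":[0.0006,0,0.003],"twist":0,"gripper":-1},{"linear":[0.0006,0,0.003],"twist":0,"gripper":-1},{"linear":[0.0006,0,-0.04],"twist":0,"gripper":-1},{"linear":[0.0006,0,-0.08],"twist":0,"gripper":-1},{"linear":[0.0006,0,-0.11],"twist":0,"gripper":-1},{"linear":[0.0006,0,-0.11],"twist":0,"gripper":-1}]'
python3 -c "
from h import *
goal((613,250,130),198.5)
cv2.imwrite('pics/w17.png',grab_frame('wrist')[:,:,::-1])
cv2.imwrite('pics/s17.png',cv2.resize(grab_frame('scene')[180:260,220:310,::-1],None,fx=6,fy=6,interpolation=cv2.INTER_CUBIC))"
```

```text
clock: 21.4
tool_pos: [603.8, -29.9, 173.7]
tcp_rot: [-0.721, 3.054, -0.002]
ft_force: [0.8, 0.6, -0.1]
width: 85.4
linear [-0.1332  0.2463  0.0437] twist 8.07 heading -153.43 tcp [603.8 -29.9 173.7] t 21.4
```

View pics/w17.png

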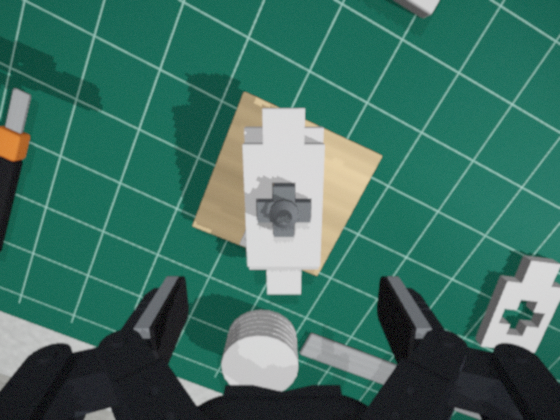

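View pics/s17.png

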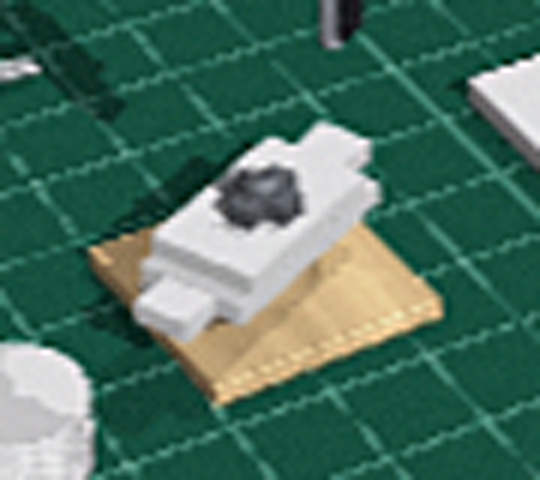

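Both plates are flush, with their tabs opposed. Now the short plate.

```bash
python3 -m crank '[{"linear":[-0.133,0.246,0.044],"twist":8,"gripper":-1},{"linear":[-0.133,0.246,0.044],"twist":8,"gripper":-1},{"linear":[-0.133,0.246,0.044],"twist":8,"gripper":-1},{"linear":[-0.133,0.246,0.044],"twist":8,"gripper":-1},{"linear":[-0.133,0.246,0.044],"twist":8,"gripper":-1},{"linear":[-0.133,0.246,0.044],"twist":8,"gripper":-1},{"linear":[-0.133,0.246,0.044],"twist":8,"gripper":-1},{"linear":[-0.133,0.246,0.044],"twist":8,"gripper":-1},{"linear":[-0.133,0.246,0.044],"twist":8,"gripper":-1}]'
python3 -c "
from h import *
p=plate('w18',80,(613,250,198.5)); goal((p[0],p[1],17),p[2]); print(state()['joint_positions'])"
```

```text
clock: 22.62
tool_pos: [611.6, 248.8, 127.5]
tcp_rot: [-0.505, 3.101, 0.0]
ft_force: [0.9, 0.2, -0.0]
width: 85.6
w18 fit [521.53 221.82 307.13] rms 71.83 n [4108, 190]
 hole c [613.  250.8]
hd -161.5 tcp [611.6 248.8 127.5]
linear [0.094  0.0029 0.1105] twist -108.62 heading -161.49 tcp [611.6 248.9 127.5] t 22.68
[ 3.86575875e-01  5.87842426e-01  2.20912798e-01  1.20362815e+00
 -7.39138728e-05  6.35400495e-02]
```

View pics/w18.png

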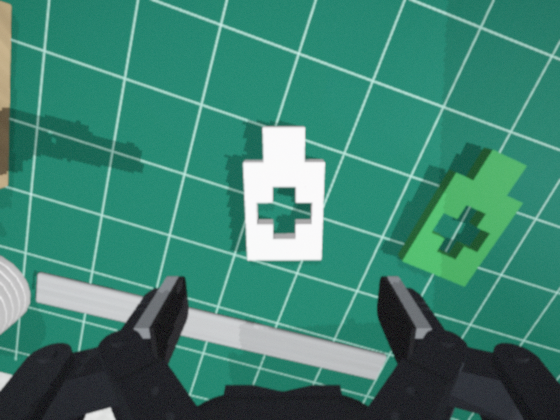

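```bash
sed -i 's/(hsv\[...,1\]<70)&(hsv\[...,2\]>110)/(hsv[...,1]<60)\&(hsv[...,2]>165)/' h.py; python3 -c "
from h import *
p=plate('w19',80,(613,250,198.5)); goal((p[0],p[1],17),p[2])
st=state();r=ray('wrist',[(125,312),(330,345),(60,278),(390,358)],5,st); R=cv2.Rodrigues(st['tcp_rot'])[0]; print('ruler in tool',((r-st['tool_pos'])@R).round(0))"
```

```text
w19 fit [614.62 251.55 198.79] rms 0.53 n [417, 195]
 hole c [613.8 250.9]
hd -161.49 tcp [611.6 248.9 127.5]
linear [-0.0037  0.0013  0.1105] twist -0.27 heading -161.48 tcp [611.5 249.1 127.5] t 22.73
ruler in tool [[ -99. -139.  123.]
 [-136.   45.  123.]
 [ -65. -189.  123.]
 [-151.  102.  123.]]
```

```bash
python3 -m crank '[{"linear":[-0.0035,0.0013,0.06],"twist":-0.3,"gripper":-1},{"linear":[-0.0035,0.0013,0.09],"twist":-0.3,"gripper":-1},{"linear":[-0.0035,0.0013,0.105],"twist":-0.3,"gripper":-1},{"linear":[-0.0035,0.0013,0.110],"twist":-0.3,"gripper":-1},{"linear":[-0.0035,0.0013,0.110],"twist":-0.3,"gripper":-1},{"linear":[-0.0035,0.0013,0.110],"twist":-0.3,"gripper":1},{"linear":[-0.0035,0.0013,0.110],"twist":-0.3,"gripper":1},{"linear":[-0.0035,0.0013,0.110],"twist":-0.3,"gripper":1},{"linear":[-0.0035,0.0013,0.110],"twist":-0.3,"gripper":1},{"linear":[-0.0035,0.0013,0.110],"twist":-0.3,"gripper":1},{"linear":[-0.0035,0.0013,0.110],"twist":-0.3,"gripper":1}]' 40
python3 -c "
from h import *
goal((614.6,251.5,17),198.8)"
python3 -m crank '[{"linear":[0,0,-0.03],"twist":0,"gripper":1},{"linear":[0,0,-0.08],"twist":0,"gripper":1},{"linear":[0,0,-0.13],"twist":0,"gripper":1},{"linear":[0,0,-0.13],"twist":0,"gripper":1}]'
python3 -c "
from h import *
goal((604.5,-28.7,145),27.1)
inhand('w20',80)
"
```

```text
clock: 24.1
tool_pos: [614.9, 252.3, 18.8]
tcp_rot: [-0.515, 3.097, 0.001]
ft_force: [-2.5, -0.9, 9.9]
width: 57.8
linear [ 0.0006 -0.0006  0.0018] twist 0.07 heading -161.13 tcp [614.9 252.3  18.8] t 24.1
clock: 24.6
tool_pos: [616.4, 252.9, 152.3]
tcp_rot: [-0.514, 3.092, 0.003]
ft_force: [-0.2, 0.2, -0.9]
width: 57.7
linear [ 0.1024 -0.2626  0.0064] twist 171.77 heading -161.13 tcp [616.4 252.9 152.3] t 24.6
edges [[0.0131, -30.0726], [-0.0012, 30.4875]] plate heading rel tool deg -0.34
hx from tab 8.829999999999998 from hole 0.8599999999999994
```

View pics/w20.png

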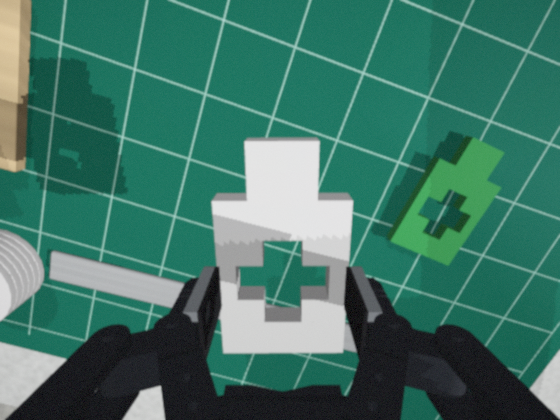

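Run:
```python
from h import *
m=camera_model("wrist");T=m["T_tool_cam"]
def tool(uv,zt=6):
    p=np.r_[np.float64(uv),1]@np.linalg.inv(m["mtx"]).T@T[:3,:3].T; C=T[:3,3]; return (C+p*((zt-C[2])/p[2]))[0].round(2)
for n,L in(("w6",60),("w13",50),("w20",40)):
    g=cv2.cvtColor(cv2.imread(f"pics/{n}.png"),cv2.COLOR_BGR2HSV)[...,1].astype(float)
    c=g[:,272:278].mean(1)  # saturation: mat high, plate low
    d=np.diff(cv2.GaussianBlur(c.reshape(-1,1),(1,5),0).ravel())
    a=80+np.argmin(d[80:160]); b=220+np.argmax(d[220:262]); e=290+np.argmin(d[290:330])
    cc=g[:,205:225].mean(1); 
    print(n,a,b,e,"tab hx",tool((275,a+.5))-L-25,"hole far hx",tool((275,b+.5))-21.5)
```

```text
w6 88 244 309 tab hx 0.18000000000000682 hole far hx -1.0599999999999987
w13 118 250 298 tab hx -0.7900000000000063 hole far hx -3.9899999999999984
w20 136 241 304 tab hx 2.319999999999993 hole far hx 0.379999999999999
```

```bash
python3 -c "
from h import *
goal((601,-30.4,142),27.2)"
```

```text
linear [ 0.1051 -0.263   0.0071] twist 171.66 heading -161.14 tcp [615.4 252.5 149.6] t 24.65
```

```bash
python3 -m crank '[{"linear":[0.105,-0.263,0.007],"twist":60,"gripper":1},{"linear":[0.105,-0.263,0.007],"twist":60,"gripper":1},{"linear":[0.105,-0.263,0.007],"twist":60,"gripper":1},{"linear":[0.105,-0.263,0.007],"twist":60,"gripper":1},{"linear":[0.105,-0.263,0.007],"twist":60,"gripper":1},{"linear":[0.105,-0.263,0.007],"twist":120,"gripper":1},{"linear":[0.105,-0.263,0.007],"twist":120,"gripper":1},{"linear":[0.105,-0.263,0.007],"twist":120,"gripper":1},{"linear":[0.105,-0.263,0.007],"twist":120,"gripper":1},{"linear":[0.105,-0.263,0.007],"twist":120,"gripper":1},{"linear":[0.105,-0.263,0.007],"twist":171.7,"gripper":1},{"linear":[0.105,-0.263,0.007],"twist":171.7,"gripper":1},{"linear":[0.105,-0.263,0.007],"twist":171.7,"gripper":1},{"linear":[0.105,-0.263,0.007],"twist":171.7,"gripper":1},{"linear":[0.105,-0.263,0.007],"twist":171.7,"gripper":1},{"linear":[0.105,-0.263,0.03],"twist":171.7,"gripper":1},{"linear":[0.105,-0.263,0.03],"twist":171.7,"gripper":1},{"linear":[0.105,-0.263,0.03],"twist":171.7,"gripper":1}]'
python3 -c "
from h import *
goal((601,-30.4,90),27.2)
cv2.imwrite('pics/w21.png',grab_frame('wrist')[:,:,::-1])"
```

```text
clock: 26.9
tool_pos: [599.8, -30.8, 117.4]
tcp_rot: [-3.052, -0.744, 0.001]
ft_force: [0.6, 0.6, 1.0]
width: 58.0
linear [0.0013 0.0002 0.0274] twist 0.21 heading 27.41 tcp [599.8 -30.8 117.4] t 26.9
```

View pics/w21.png

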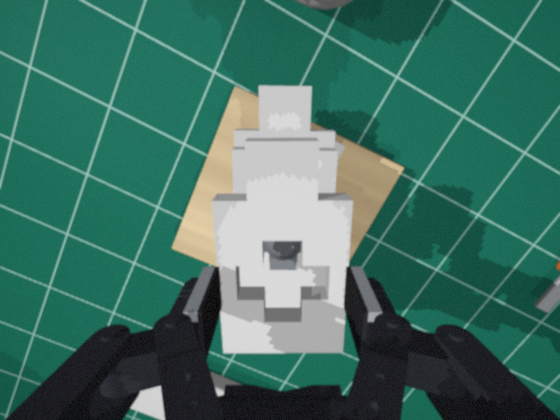

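```bash
python3 -m crank '[{"linear":[0.0013,0.0002,0.012],"twist":0,"gripper":1},{"linear":[0.0013,0.0002,0.024],"twist":0,"gripper":1},{"linear":[0.0013,0.0002,0.030],"twist":0,"gripper":1},{"linear":[0.0013,0.0002,0.034],"twist":0,"gripper":1},{"linear":[0.0013,0.0002,0.035],"twist":0,"gripper":1}]'
python3 -c "
from h import *
goal((601,-30.4,80),27.2);print(state()['wrist_torque'])
im=grab_frame('wrist')[:,:,::-1];cv2.imwrite('pics/w22.png',cv2.resize(im[225:345,205:360],None,fx=4,fy=4,interpolation=cv2.INTER_CUBIC))"
```

```text
clock: 27.58
tool_pos: [601.2, -30.4, 82.1]
tcp_rot: [-3.054, -0.738, 0.0]
ft_force: [-0.7, 0.1, -0.4]
width: 57.5
linear [-0.0002 -0.0001  0.0021] twist -0.03 heading 27.17 tcp [601.2 -30.4  82.1] t 27.57
[-0.05057577 -0.05701378 -0.00508707]
```

View pics/w22.png

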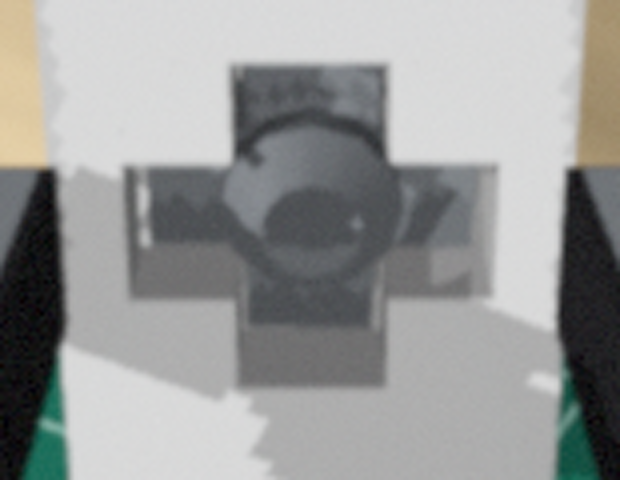

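No contact at 82 mm and the hole is centred, so it has slipped in. Pushing home, to about 74.7 mm.

```bash
python3 -m crank '[{"linear":[0,0,0.004],"twist":0,"gripper":1},{"linear":[0,0,0.006],"twist":0,"gripper":1},{"linear":[0,0,0.0075],"twist":0,"gripper":1},{"linear":[0,0,0.0085],"twist":0,"gripper":1},{"linear":[0,0,0.0085],"twist":0,"gripper":1}]'
```

```text
clock: 28.25
tool_pos: [601.3, -30.4, 74.8]
tcp_rot: [3.054, 0.738, 0.001]
ft_force: [-7.0, 1.5, 14.9]
width: 58.0
```

Contact at 74.8 mm with 15 N, which is the expected home height. Release, raise and inspect.

```bash
python3 -m crank '[{"linear":[0,0,0],"twist":0,"gripper":-1},{"linear":[0,0,0],"twist":0,"gripper":-1},{"linear":[0,0,0],"twist":0,"gripper":-1},{"linear":[0,0,-0.04],"twist":0,"gripper":-1},{"linear":[0,0,-0.08],"twist":0,"gripper":-1},{"linear":[0,0,-0.11],"twist":0,"gripper":-1},{"linear":[-0.1,0,-0.11],"twist":0,"gripper":-1},{"linear":[-0.1,0,-0.11],"twist":0,"gripper":-1},{"linear":[-0.1,0,-0.11],"twist":0,"gripper":-1}]'
python3 -c "
from h import *
w=grab_frame('wrist')[:,:,::-1];cv2.imwrite('pics/w23.png',w)
s=grab_frame('scene')[:,:,::-1]
cv2.imwrite('pics/s23.png',cv2.resize(s[180:260,220:310],None,fx=6,fy=6,interpolation=cv2.INTER_CUBIC))
cv2.imwrite('pics/s23f.png',s)
cv2.imwrite('pics/t23.png',grab_frame('top')[:,:,::-1])"
```

```text
clock: 29.38
tool_pos: [510.5, -76.9, 184.3]
tcp_rot: [3.054, 0.735, 0.0]
ft_force: [0.7, 0.0, 0.4]
width: 85.3
```

View pics/w23.png

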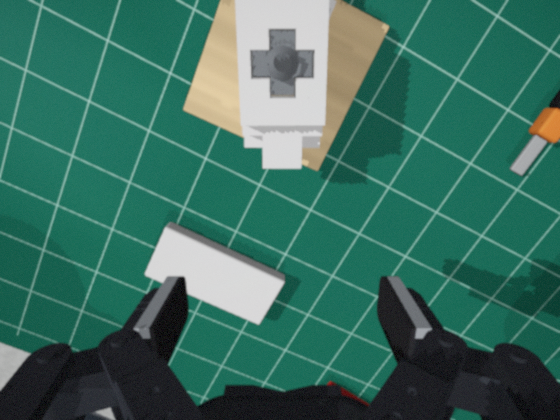

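View pics/s23.png

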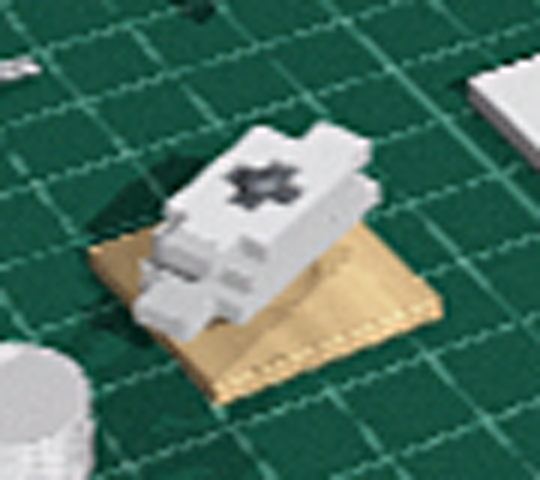

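View pics/t23.png

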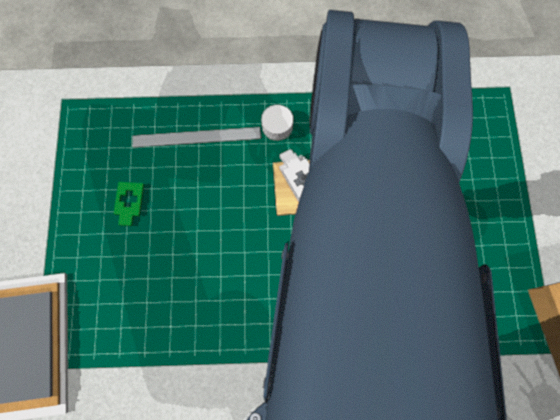

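All three plates are stacked flush with alternating tabs. The discs, ruler, offcut and green plate are where they were, and the hand is clear. Handing in.

```bash
python3 -c "
from cell import hand_in,state
print(state()['ft_force']); print(hand_in())"
```

```text
[ 0.84839414  0.61026384 -0.05100091]
the job is handed in; nothing more can be done
None
```

I slid the long, middle and short plates over the core in that order and handed the job in at about 29.5 s of the 72 s allowed. The ribs were turned about 24.5° on the base, so the tabs point towards, away from and towards the steps along that line.

- **Seating:** each plate met firm resistance at its expected home height. The undersides were about 32, 44 and 56 mm above the base, at 3, 18 and 15 N.
- **First tries:** the long and middle plates first stopped on the rib tops, at about 20 and 26 N. Each went in after a shift of 1–2 mm. The short plate went in first time.
- **Last pictures:** the stack looks level and flush, with the tabs alternating. The discs, ruler, offcut and green plate stand where they were. The knife looked in place in the wrist view, but the arm hid it in the last top view.
- **Disagreement:** the top camera read plate positions about 4 mm lower in x than the wrist camera. I relied on the wrist views and the contact forces for the fits.

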